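Feed a turning blank home in the drilling jig with a push stick

TASK

Take the push stick by its handle and feed the short square blank along the guide channel of the drilling jig, past the sprung shoe, until it is pressed firmly home against the sprung tip of the end stop, which must be found by feel; do not push so hard that the clamped stop shifts, and keep the fingers off the blank. Then draw the stick back out, leaving the blank bearing on the tip, and lay the stick down flat on the bench clear of the jig. Leave everything else on the bench alone.

Things in the scene. Friction and masses are not known exactly. Their poses are not given: they have to be found in the camera images.
- jig: Wooden drilling jig fixed to the bench: plywood base 340 x 130 x 18 mm with a guide channel along its x. Origin under the base, on the bench; x = feed direction, z up; base spans x -190 to +150 mm. Channel floor 18 mm above the bench; fences 16 mm higher than that floor, 20 mm thick. Long straight fence: inner face at y = -13 mm all along.
- channel_mouth (a point): Middle of the start of the narrow part of the channel, on its floor (jig x -30, y 0 mm), jig axes. From here on the second fence's inner face is at y = +13 mm (channel 26 mm wide); before it that fence flares out to y = +38 mm at jig x -180 mm: the infeed.
- shoe_face (a point): Wooden shoe on a weak spring in the second fence: middle of its flat face, at rest 6 mm proud of the fence, jig axes. It spans jig x 34 to 82 mm, the first 22 mm a slanted lead-in, and yields to +y. It drags on the blank (feeding takes 2 to 7 N, more at the lead-in) and holds it to the straight fence. A steel bridge with a drill bush crosses above (jig x 45 to 69, 34 mm clear over the floor).
- stop_block (a point): Centre of the near face of the end stop's block, 12 mm over the channel floor; jig axes. Steel block 24 x 24 x 30 mm, black knob on top, clamped at jig x 98 to 120 mm; it slips along x if pressed with over about 20 N. From this face a screw with a round tip (16 mm wide) sticks out towards the infeed by an unmeasured 4 to 18 mm. The tip springs back 2 mm (1 to 2 N), then is solid.
- blank_center (a point): Centre of the blank, a square length of pale wood 70 x 24 x 24 mm (70 along its x), lying on the channel floor in the flared infeed, up to 3 degrees askew. When home it lies along the straight fence (centre near jig y -1 mm) with its end pressing in the stop's tip.
- stick_grip (a point): Point to grasp in the upright handle of the loose plywood push stick; x points to its nose, z up. Handle 46 mm along x, 18 mm across, top 20 mm above this point. Below it a slat 16 mm wide, 14 mm high: underside 50 mm below this point, blunt nose 105 mm ahead, tail 65 mm behind. It weighs about 0.1 kg.
- gouge: Bystander: turning gouge, 400 mm long, lying on the bench. Origin at its underside. To be left alone.
- hammer: Bystander: hammer, 260 mm long, lying on the bench. Origin at its underside. To be left alone.
- glue: Bystander: upright glue bottle, 60 mm across, 170 mm tall. Origin at its underside. To be left alone.
- sander: Bystander: cork sanding block, 110 x 60 x 35 mm. Origin at its underside. To be left alone.
- spare: Bystander: spare square turning billet, 120 x 32 x 32 mm, plainly bigger than the blank. Origin at its underside. To be left alone.
- finial: Bystander: turned dark wooden finial standing on its foot, 48 mm across, 130 mm tall. Origin at its underside. To be left alone.
- tin: Bystander: open steel tin, 72 mm across, 75 mm tall. Origin at its underside. To be left alone.
Things that resemble listed ones, but are neither listed nor needed, are in the scene too. Several things look just like the part that bears stick_grip: the one meant starts farthest from the robot's base. Of the things that look like the part that bears blank_center, the larger one is meant.

How it is judged:
By the outcome, as a careful person would: the job done as asked, in the order asked, and still so for the second after the job is handed in, with the robot touching nothing.
It also fails if it takes over 61 s, if anything falls off the work surface, if the arm or the gripper's body presses on something with over 40 N, if the wrist force passes 120 N, or if a joint passes its speed limit or range.

ROBOT

A 7-joint arm with a two-finger parallel gripper is mounted at the origin on the work surface. World frame = base frame: x ahead of the robot, y to its left, z up, the work surface at z = 0. Lengths are in m, angles in rad, forces in N, time in s.
With the tool pointing down it reaches from about 0.35 to 0.9 m from the base axis. Payload 7.2 kg.
Tool frame: the origin (TCP) lies where the fingers leave the gripper's body, on its centre line; the fingertips stand 73 mm ahead of it and the grasp point (between the pads) lies 54 mm ahead of it (robot.grasp_offset is the distance from the TCP to the grasp point, in m); z points along the fingers, y is the line along which they close (so a half turn about z gives the same grasp; the last joint's range is limited). The gripper opens to 85 mm and grips with 20 to 120 N. Pads are 22 mm wide; open, the fingers measure 114 mm over their backs; the gripper's body (76 mm by 85 mm) begins 54 mm behind the grasp point. The pads swing forward as they close: fully open they stand 13 mm farther back than shut.
Start: joints at [-1.408, 0.411, -0.013, 1.596, 0.006, 1.134, -0.082], TCP at [0.143, 0.608, 0.304] pointing down, gripper open.
Joint ranges: [-2.95, 2.95], [-0.29, 1.99], [-1.47, 1.44], [0.14, 2.54], [-1.03, 4.17], [0.13, 1.85], [-2.86, 2.86]. Speed limits (rad/s): [2.39, 2.39, 3.01, 3.01, 3.14, 3.14, 3.14].

INTERFACE

Orientations are given as [roll, pitch, yaw] about the fixed x, y, z axes, in that order (R = Rz(yaw) Ry(pitch) Rx(roll)).
In Python, from bench import robot gives the robot as it stands.
- The arm moves only by the tool drive_tool, never from a script. Its argument "commands" is a list of rows, each an object with "rotation": the turn, a rotation vector about the tool's x, y, z in rad, a list of three; "linear": the shift along the tool's x, y, z in mm, a list of three; "hand": the opening, from -1 (shut) to 1 (fully open). In form: [{"rotation": [wx, wy, wz], "linear": [tx, ty, tz], "hand": hand}, ...]. A call has 1 to 20 rows; each row is the pose to reach, as a shift and turn from the pose commanded when the call began, along the tool's axes at that moment; what a row does not reach only later rows make up. A row lasts 1/12 s, in which the tool goes at most 41.7 mm and 7.16 degrees, less where a joint would pass 70% of its speed; a pose out of reach is approached as far as the arm can. A call with a gripper value outside its range is refused whole. The fingers move at their own pace and stop on an object; the grip force is fixed at half the most. Time passes only in rows, so rows that repeat a pose let the fingers close. It gives the time, the measured TCP pose, the force, the opening and the grip force at its end, in the units of the state.
- robot.state(): the state, without advancing time (a new reading comes with each control period).
- robot.camera(name): name is "side" or "top" or "wrist"; returns the picture (480x640x3 uint8, red, green, blue); there is no depth.
- robot.camera_params(name): a dict with "fovy" (degrees; the focal length in pixels is half the picture's height over the tangent of half this angle, whatever the lens; pixels are square), "cx", "cy" (the principal point, pixels), "distortion" ([k1, k2, p1, p2, k3] as OpenCV has them; the pictures are not rectified), "pose" (4x4, takes a point from camera to world coordinates). Camera axes: x right, y up, looking along -z (the intrinsics and any distortion apply to the point x, -y, -z); pixel columns grow to the right and rows downward; lengths in m; the calibration is good to about 2 mm. A picture is of the moment at which its call begins: read the wrist's pose just before it. camera_params takes no time and is no camera call; for the wrist camera it gives the pose at the moment of the call.
- robot.hand_in(): hands the job in; it is judged then, once.
The state is a dict: "clock": time; "joint_pos": joint angles; "qvel": joint speeds; "joint_torque": joint torques, N m; "tool_pos": TCP position; "ee_rot": TCP orientation; "ft_force": force on the tool from outside, world axes, zero at the start; "ft_torque": the same for the moment, N m; "gripper_width": finger opening in m; "grip_force": force on a finger pad.
Only numpy, scipy, OpenCV 4.12 (cv2) and the standard library are available. Lean on these libraries where they do the work, as an engineer would, in place of code of your own. Each camera call takes 0.05 s, during which the arm holds its last target. There are 200 camera calls.

## Working session

There is one attempt and no reset: what is moved stays moved. The work goes in short steps, Python scripts to look and compute and a tool call to move; the robot and the scene stay as the last step left them, time stands still between calls to the robot, and variables do not carry over. Pictures are saved under pics/ and viewed, at most 10 in all, crops included, and the job is handed in when it is done.

Besides the shell and the picture viewer there is one more tool, called as name(argument=value, ...), one argument or row to a line, values as JSON. drive_tool: Moves the arm, as the interface text tells. Its arguments: {"type":"object","properties":{"commands":{"type":"array","items":{"type":"object","properties":{"rotation":{"type":"array","items":{"type":"number"}},"linear":{"type":"array","items":{"type":"number"}},"hand":{"type":"number"}}}}},"required":["commands"]}

```bash
mkdir -p pics; ls; cat > h.py <<'E'
import numpy as np, cv2
from scipy.spatial.transform import Rotation as R
from bench import robot
def K(p):
    f=240/np.tan(np.radians(p['fovy'])/2); return np.array([[f,0,p['cx']],[0,f,p['cy']],[0,0,1.]])
def ray(p,uv):
    q=cv2.undistortPoints(np.array([[uv]],float),K(p),np.array(p['distortion'],float))[0,0]
    T=np.array(p['pose']); d=T[:3,:3]@np.array([q[0],-q[1],-1]); return T[:3,3],d
def onz(p,uv,z):
    o,d=ray(p,uv); return o+d*(z-o[2])/d[2]
def proj(p,X):
    T=np.array(p['pose']); c=(np.atleast_2d(X)-T[:3,3])@T[:3,:3]; c=c*[1,-1,-1]
    return cv2.projectPoints(c.reshape(-1,1,3),np.zeros(3),np.zeros(3),K(p),np.array(p['distortion'],float))[0][:,0]
def snap(n,f):
    p=robot.camera_params(n); im=robot.camera(n); cv2.imwrite(f'pics/{f}.png',im[:,:,::-1]); np.save(f'pics/{f}.npy',p,allow_pickle=True); return im,p
def load(f): return cv2.imread(f'pics/{f}.png'),np.load(f'pics/{f}.npy',allow_pickle=True).item()
E
python3 - <<'E'
from h import *
for n in('top','side'):
    im,p=snap(n,n+'0'); print(n,{k:np.round(v,3).tolist() for k,v in p.items()})
s=robot.state(); print(s)
E
```

```text
pics
top {'fovy': 56.541, 'cx': 316.828, 'cy': 236.28, 'distortion': [-0.014, 0.0, 0.0, 0.0, 0.0], 'pose': [[0.024, 0.989, -0.147, 0.399], [-0.999, 0.019, -0.03, -0.047], [-0.027, 0.147, 0.989, 0.976], [0.0, 0.0, 0.0, 1.0]]}
side {'fovy': 46.445, 'cx': 322.991, 'cy': 240.237, 'distortion': [-0.113, 0.0, 0.0, 0.0, 0.0], 'pose': [[0.721, 0.528, -0.448, -0.036], [-0.692, 0.532, -0.487, -0.634], [-0.019, 0.662, 0.75, 1.012], [0.0, 0.0, 0.0, 1.0]]}
{'clock': 0.1, 'joint_pos': array([-1.40819647,  0.41183235, -0.01273505,  1.59693508,  0.00559054,
        1.13430024, -0.08215781]), 'qvel': array([ 0.00117117, -0.00200672, -0.00121553, -0.00261265,  0.00103397,
       -0.00100662,  0.00027893]), 'joint_torque': array([ 2.69692056e-03, -6.01828122e+01,  6.84266500e-01, -3.00090373e+01,
        1.39844537e-02,  6.21683357e-03, -1.72642615e-05]), 'tool_pos': array([0.14291105, 0.60810269, 0.30313955]), 'ee_rot': array([-3.14015547e+00,  8.35953281e-05,  2.91087623e+00]), 'ft_force': array([ 0.5191252 ,  0.35285131, -0.38933218]), 'ft_torque': array([-0.02484629, -0.08766506, -0.02050228]), 'grip_force': 0.0, 'gripper_width': 0.085668252104471}
```

View pics/top0.png

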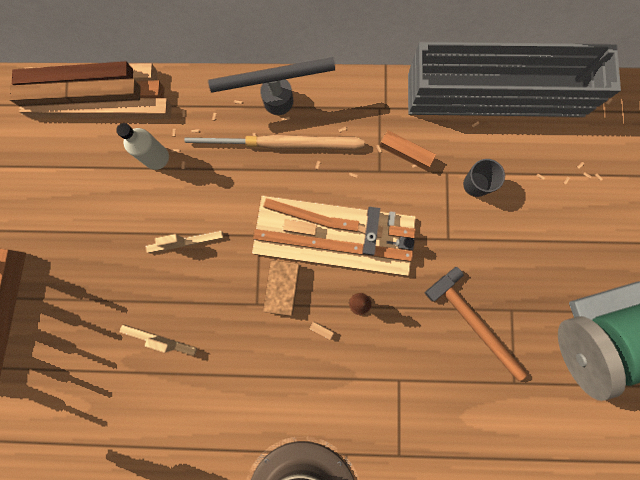

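View pics/side0.png

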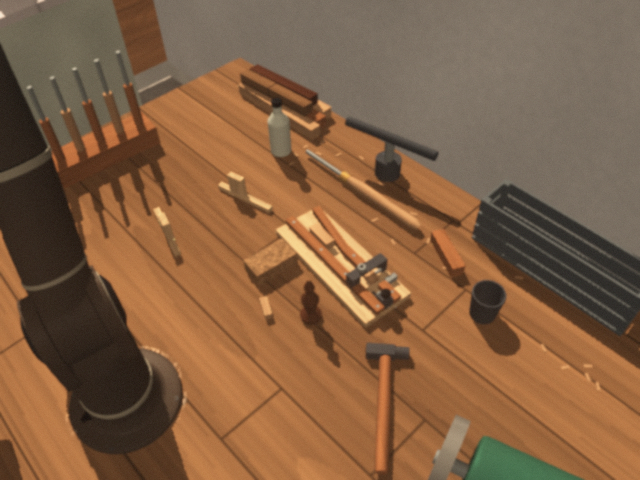

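```bash
python3 - <<'E'
from h import *
im,p=load('top0')
a=cv2.resize(im[215:265,135:245],None,fx=7.2,fy=7.2,interpolation=cv2.INTER_CUBIC)[:, :792]
b=cv2.resize(im[185:285,240:430],None,fx=4.16,fy=4.16,interpolation=cv2.INTER_CUBIC)[:236+180,:792]
o=np.vstack([cv2.resize(im[220:260,135:245],(790,240+47),interpolation=cv2.INTER_CUBIC)[:, :], cv2.resize(im[190:280,240:430],(790,300),interpolation=cv2.INTER_CUBIC)])
cv2.imwrite('pics/crop1.png',o)
s,ps=load('side0')
# rough positions
for n,uv,z in [('stickA handle',(167,239),.07),('tail',(147,248),.014),('nose',(228,236),.014),('B',(157,345),.07),('jigTL',(264,196),.018),('jigTR',(415,215),.018),('jigBR',(411,276),.018),('jigBL',(253,254),.018),('blank',(302,228),.042),('small',(322,330),.02)]:
    print(n,onz(p,uv,z).round(3))
E
```

```text
stickA handle [0.522 0.291 0.07 ]
tail [0.509 0.355 0.014]
nose [0.539 0.177 0.014]
B [0.307 0.296 0.07 ]
jigTL [0.629 0.101 0.018]
jigTR [ 0.592 -0.23   0.018]
jigBR [ 0.46  -0.221  0.018]
jigBL [0.5   0.119 0.018]
blank [0.555 0.013 0.042]
small [ 0.342 -0.034  0.02 ]
```

View pics/crop1.png

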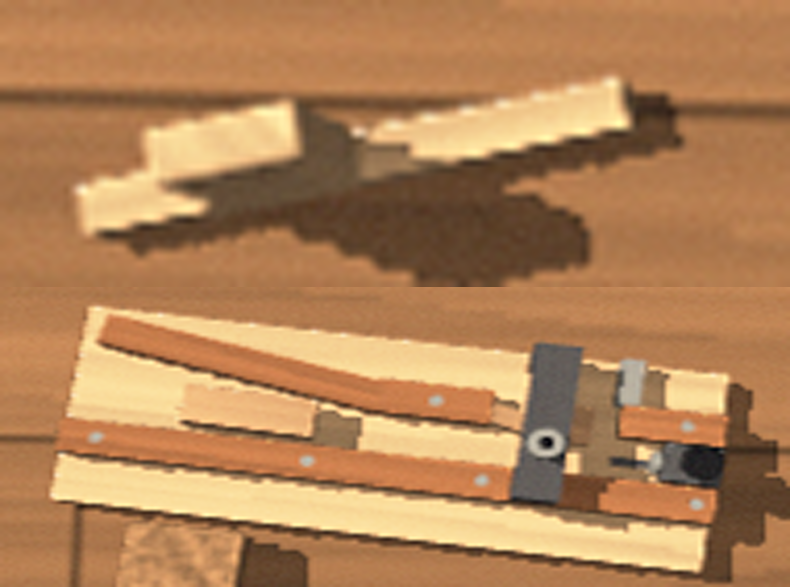

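Stick candidates are A at (187,241) and B at (160,340). A fits: it is 0.60 m from the base and B only 0.43 m, and the crop confirms its handle sits towards the tail, with the nose pointing right. Blank candidates are the piece in the channel at (302,228) and the offcut at (322,330). The larger one, in the infeed, is meant. The jig's feed direction runs right in the image, about -96.5° yaw.

drive_tool(
  commands=[
    {"rotation": [0, 0, 1.17], "linear": [-441, -222, 40], "hand": 1},
    {"rotation": [0, 0, 1.17], "linear": [-441, -222, 40], "hand": 1},
    {"rotation": [0, 0, 1.17], "linear": [-441, -222, 40], "hand": 1},
    {"rotation": [0, 0, 1.17], "linear": [-441, -222, 40], "hand": 1},
    {"rotation": [0, 0, 1.17], "linear": [-441, -222, 40], "hand": 1},
    {"rotation": [0, 0, 1.17], "linear": [-441, -222, 40], "hand": 1},
    {"rotation": [0, 0, 1.17], "linear": [-441, -222, 40], "hand": 1},
    {"rotation": [0, 0, 1.17], "linear": [-441, -222, 40], "hand": 1},
    {"rotation": [0, 0, 1.17], "linear": [-441, -222, 40], "hand": 1},
    {"rotation": [0, 0, 1.17], "linear": [-441, -222, 40], "hand": 1},
    {"rotation": [0, 0, 1.17], "linear": [-441, -222, 40], "hand": 1},
    {"rotation": [0, 0, 1.17], "linear": [-441, -222, 40], "hand": 1},
    {"rotation": [0, 0, 1.17], "linear": [-441, -222, 40], "hand": 1},
    {"rotation": [0, 0, 1.17], "linear": [-441, -222, 40], "hand": 1},
    {"rotation": [0, 0, 1.17], "linear": [-441, -222, 40], "hand": 1},
    {"rotation": [0, 0, 1.17], "linear": [-441, -222, 40], "hand": 1},
  ],
)

```text
clock: 1.43
tool_pos: [0.5204, 0.2928, 0.2636]
ee_rot: [-3.141, -0.001, 1.743]
ft_force: [1.0, 0.3, -0.4]
gripper_width: 0.0854
grip_force: 0.0
```

```bash
cat >> h.py <<'E'
def wpose():
    s=robot.state(); return np.array(s['tool_pos']),R.from_euler('xyz',s['ee_rot'])
def delta(goal,yaw):
    t,Rc=wpose(); Rg=R.from_euler('xyz',[np.pi,0,yaw])
    print('linear mm',(Rc.inv().apply(np.array(goal)-t)*1000).round(1),'rotvec',(Rc.inv()*Rg).as_rotvec().round(4))
E
python3 - <<'E'
from h import *
im,p=snap('wrist','w1'); s=robot.state(); print(s['clock'],s['tool_pos'],s['ee_rot']); print(np.round(p['pose'],3),p['fovy'],p['distortion'])
E
```

```text
1.4833 [0.52033208 0.29293923 0.26377385] [-3.14092975e+00 -6.62524022e-04  1.74336482e+00]
[[ 0.985 -0.163 -0.05   0.507]
 [ 0.171  0.94   0.297  0.37 ]
 [-0.001 -0.301  0.954  0.334]
 [ 0.     0.     0.     1.   ]] 60.95800369074558 [-0.05926947  0.          0.          0.          0.        ]
```

View pics/w1.png

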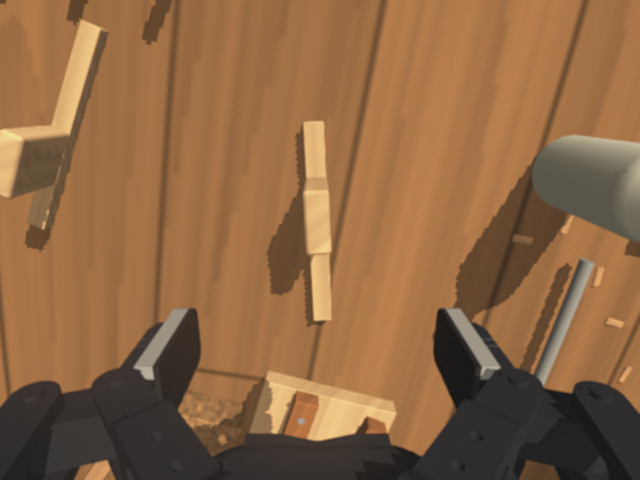

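```bash
python3 - <<'E'
from h import *
im,p=load('w1')
hsv=cv2.cvtColor(im,cv2.COLOR_BGR2HSV)
roi=im[110:330,260:360].astype(int)
for y in (130,150,170,195,205,220,235,250,262,280,300,315):
    r=im[y,280:350].astype(int); br=r.sum(1); pale=(r[:,0]>95)
    x=np.where(pale)[0]+280; print(y,(x.min(),x.max(),len(x)) if len(x) else None, r[len(r)//2])
for n,uv,z in [('tail L',(303,122),.014),('tail R',(325,122),.014),('nose L',(313,321),.014),('nose R',(331,320),.014),('h TL',(304,191),.07),('h TR',(327,190),.07),('h BR',(330,253),.07),('h BL',(308,254),.07)]:
    print(n,onz(p,uv,z).round(4))
E
```

```text
130 (np.int64(304), np.int64(323), 20) [122 182 227]
150 (np.int64(305), np.int64(324), 20) [121 179 224]
170 (np.int64(306), np.int64(325), 20) [120 178 224]
195 (np.int64(304), np.int64(328), 25) [123 183 228]
205 (np.int64(305), np.int64(329), 25) [126 188 231]
220 (np.int64(306), np.int64(329), 24) [124 184 228]
235 (np.int64(307), np.int64(330), 24) [124 185 229]
250 (np.int64(308), np.int64(330), 23) [130 195 235]
262 (np.int64(311), np.int64(328), 18) [128 191 233]
280 (np.int64(312), np.int64(329), 18) [130 195 235]
300 (np.int64(313), np.int64(330), 18) [133 199 238]
315 (np.int64(314), np.int64(331), 18) [133 198 238]
tail L [0.498  0.3567 0.014 ]
tail R [0.5145 0.3595 0.014 ]
nose L [0.534  0.1905 0.014 ]
nose R [0.5495 0.1942 0.014 ]
h TL [0.5073 0.3156 0.07  ]
h TR [0.5221 0.3189 0.07  ]
h BR [0.5319 0.2759 0.07  ]
h BL [0.5171 0.2726 0.07  ]
```

```bash
python3 - <<'E'
from h import *
delta([.5198,.2950,.104],np.radians(102.1))
E
```

```text
linear mm [ 2.000e+00 -1.000e-01  1.598e+02] rotvec [-0.0007 -0.0007 -0.0386]
```

drive_tool(
  commands=[
    {"rotation": [0, 0, -0.039], "linear": [2, 0, 40], "hand": 1},
    {"rotation": [0, 0, -0.039], "linear": [2, 0, 80], "hand": 1},
    {"rotation": [0, 0, -0.039], "linear": [2, 0, 115], "hand": 1},
    {"rotation": [0, 0, -0.039], "linear": [2, 0, 140], "hand": 1},
    {"rotation": [0, 0, -0.039], "linear": [2, 0, 155], "hand": 1},
    {"rotation": [0, 0, -0.039], "linear": [2, 0, 160], "hand": 1},
    {"rotation": [0, 0, -0.039], "linear": [2, 0, 160], "hand": 1},
    {"rotation": [0, 0, -0.039], "linear": [2, 0, 160], "hand": -1},
    {"rotation": [0, 0, -0.039], "linear": [2, 0, 160], "hand": -1},
    {"rotation": [0, 0, -0.039], "linear": [2, 0, 160], "hand": -1},
    {"rotation": [0, 0, -0.039], "linear": [2, 0, 160], "hand": -1},
    {"rotation": [0, 0, -0.039], "linear": [2, 0, 160], "hand": -1},
    {"rotation": [0, 0, -0.039], "linear": [2, 0, 160], "hand": -1},
    {"rotation": [0, 0, -0.039], "linear": [2, 0, 160], "hand": -1},
    {"rotation": [0, 0, -0.039], "linear": [2, 0, 160], "hand": -1},
    {"rotation": [0, 0, -0.039], "linear": [2, 0, 160], "hand": -1},
    {"rotation": [0, 0, -0.039], "linear": [2, 0, 160], "hand": -1},
  ],
)

```text
clock: 2.9
tool_pos: [0.5214, 0.2936, 0.1045]
ee_rot: [3.141, -0.001, 1.78]
ft_force: [-1.8, -0.5, 6.8]
gripper_width: 0.0172
grip_force: 62.0
```

```bash
python3 - <<'E'
from h import *
im,p=load('top0'); big=cv2.resize(im,None,fx=4,fy=4,interpolation=cv2.INTER_CUBIC); hsv=cv2.cvtColor(big,cv2.COLOR_BGR2HSV).astype(int)
def pr(cx,cy): 
    x=240+cx*190/790; y=190+(cy-287)*90/300; print((round(x,1),round(y,1)),hsv[int(y*4),int(x*4)])
for c in [(250,410),(200,400),(200,440),(400,465),(420,437),(120,380),(300,540),(250,365)]: pr(*c)
# lower fence edges column-wise
m=((hsv[...,1]>150)&(hsv[...,0]<13)).astype(np.uint8)
up=[];lo=[]
for x in range(262,358,6):
    yc=230.5+(x-255)*13.4/107.8+3
    c=m[:,x*4]; i=int(yc*4)
    a=i
    while c[a]: a-=1
    b=i
    while c[b]: b+=1
    up.append(onz(p,((x*4+.5)/4-.5,(a+.5)/4-.5+.125),.034)[:2]); lo.append(onz(p,(x,(b)/4-.5),.034)[:2])
for n,e in(('up',up),('lo',lo)):
    e=np.array(e); k=np.polyfit(e[:,1],e[:,0],1); r=e[:,0]-np.polyval(k,e[:,1]); ok=abs(r)<np.median(abs(r))*3+1e-4; k=np.polyfit(e[ok,1],e[ok,0],1)
    print(n,'x=%.4f*y+%.4f'%tuple(k),'yaw',np.degrees(np.arctan2(-1,-k[0])),'rms',r[ok].std(),ok.sum())
# blank and base masks
v=hsv
print('row scan col 290:',[(y,hsv[y*4,290*4].tolist()) for y in range(214,246,1)])
E
```

```text
(300.1, 226.9) [ 15 121 238]
(288.1, 223.9) [ 16 119 243]
(288.1, 235.9) [ 11 157 200]
(336.2, 243.4) [ 11 158 198]
(341.0, 235.0) [ 20 100 248]
(268.9, 217.9) [ 20  97 250]
(312.2, 265.9) [ 13 140 186]
(300.1, 213.4) [ 11 158 205]
up x=0.1200*y+0.5378 yaw -96.84323542965512 rms 0.0011211657368373957 15
lo x=0.1193*y+0.5173 yaw -96.80216207929723 rms 0.0010635401320490947 14
row scan col 290: [(214, [12, 162, 167]), (215, [12, 141, 128]), (216, [17, 110, 214]), (217, [22, 95, 255]), (218, [20, 98, 251]), (219, [20, 100, 248]), (220, [18, 101, 244]), (221, [16, 116, 240]), (222, [16, 120, 242]), (223, [16, 118, 242]), (224, [16, 120, 243]), (225, [16, 120, 241]), (226, [15, 122, 240]), (227, [16, 120, 243]), (228, [16, 118, 244]), (229, [17, 119, 247]), (230, [19, 112, 255]), (231, [15, 116, 134]), (232, [14, 119, 79]), (233, [15, 114, 141]), (234, [13, 144, 199]), (235, [12, 156, 207]), (236, [12, 155, 197]), (237, [12, 157, 203]), (238, [12, 158, 211]), (239, [12, 160, 212]), (240, [12, 155, 201]), (241, [12, 157, 184]), (242, [12, 160, 187]), (243, [12, 160, 206]), (244, [13, 152, 111]), (245, [15, 119, 120])]
```

```bash
cat >> h.py <<'E'
JY=np.radians(-96.8); JO=np.array([.5417,-.0775]); JX=np.array([np.cos(JY),np.sin(JY)]); JN=np.array([-JX[1],JX[0]])
def tojig(w): d=np.asarray(w)[...,:2]-JO; return np.stack([d@JX,d@JN],-1)*1000
def fromjig(x,y,z): return np.array([*(JO+JX*x/1000+JN*y/1000),z])
E
python3 - <<'E'
from h import *
im,p=load('top0'); big=cv2.resize(im,None,fx=4,fy=4,interpolation=cv2.INTER_CUBIC); hsv=cv2.cvtColor(big,cv2.COLOR_BGR2HSV)
m=cv2.inRange(hsv,(13,109,225),(18,135,255)); m[:210*4]=0;m[240*4:]=0;m[:,:275*4]=0;m[:,325*4:]=0
m=cv2.morphologyEx(m,cv2.MORPH_OPEN,np.ones((7,7)))
c=max(cv2.findContours(m,0,2)[0],key=cv2.contourArea); b=cv2.boxPoints(cv2.minAreaRect(c))/4-.375
w=np.array([onz(p,q,.042) for q in b]); print(b.round(1).tolist(),tojig(w).round(1).tolist(), tojig(w.mean(0)).round(1))
e=w[1]-w[0]; print('sides',np.linalg.norm(w[1]-w[0]),np.linalg.norm(w[2]-w[1]))
for k in(0,1):
    e=w[k+1]-w[k]; print(np.degrees(np.arctan2(e[1],e[0]))-np.degrees(JY))
E
```

```text
[[282.29998779296875, 229.3000030517578], [284.1000061035156, 218.1999969482422], [315.70001220703125, 223.10000610351562], [313.8999938964844, 234.1999969482422]] [[-132.6, -6.2], [-132.7, 18.1], [-64.3, 16.9], [-64.5, -7.4]] [-98.5   5.3]
sides 0.024360359739739188 0.06836667918865273
90.0722887301126
-1.0570350232797665
```

```bash
python3 - <<'E'
from h import *
for g in [(-262,5,.16),(-262,5,.127)]:
    print(fromjig(*g)); delta(fromjig(*g),JY+np.pi)
E
```

```text
[0.57768667 0.18206494 0.16      ]
linear mm [-120.8   32.   -55.5] rotvec [ 0.0005 -0.0006  0.3277]
[0.57768667 0.18206494 0.127     ]
linear mm [-120.8   31.9  -22.5] rotvec [ 0.0005 -0.0006  0.3277]
```

drive_tool(
  commands=[
    {"rotation": [0, 0, 0], "linear": [0, 0, -20], "hand": -1},
    {"rotation": [0, 0, 0], "linear": [0, 0, -50], "hand": -1},
    {"rotation": [0, 0, 0.08], "linear": [-20, 5, -56], "hand": -1},
    {"rotation": [0, 0, 0.16], "linear": [-50, 14, -56], "hand": -1},
    {"rotation": [0, 0, 0.24], "linear": [-85, 23, -56], "hand": -1},
    {"rotation": [0, 0, 0.31], "linear": [-110, 29, -56], "hand": -1},
    {"rotation": [0, 0, 0.328], "linear": [-121, 32, -56], "hand": -1},
    {"rotation": [0, 0, 0.328], "linear": [-121, 32, -56], "hand": -1},
    {"rotation": [0, 0, 0.328], "linear": [-121, 32, -40], "hand": -1},
    {"rotation": [0, 0, 0.328], "linear": [-121, 32, -25], "hand": -1},
    {"rotation": [0, 0, 0.328], "linear": [-121, 32, -22.5], "hand": -1},
    {"rotation": [0, 0, 0.328], "linear": [-121, 32, -22.5], "hand": -1},
    {"rotation": [0, 0, 0.328], "linear": [-121, 32, -22.5], "hand": -1},
  ],
)

```text
clock: 3.98
tool_pos: [0.5773, 0.1827, 0.1265]
ee_rot: [-3.141, -0.0, 1.454]
ft_force: [0.1, -0.6, -1.4]
gripper_width: 0.0176
grip_force: 61.1
```

```bash
python3 - <<'E'
from h import *
im,p=snap('top','t2'); im2,p2=snap('side','s2'); s=robot.state(); print(s['clock'],s['ft_force'],tojig(s['tool_pos']),s['tool_pos'])
c=im[185:285,170:430][:,:,::-1]; d=im2[170:340,200:430][:,:,::-1]
o=np.vstack([cv2.resize(c,(780,300),interpolation=cv2.INTER_CUBIC),cv2.resize(d,(400,296),interpolation=cv2.INTER_CUBIC)[:, :].repeat(1,1) if 0 else np.hstack([cv2.resize(d,(400,296),interpolation=cv2.INTER_CUBIC),np.zeros((296,380,3),np.uint8)])])
cv2.imwrite('pics/c2.png',o)
E
```

```text
4.0833 [ 0.28912943  0.24447754 -1.86613564] [-262.3008516     5.12516875] [0.57784658 0.18234886 0.12717116]
```

View pics/c2.png

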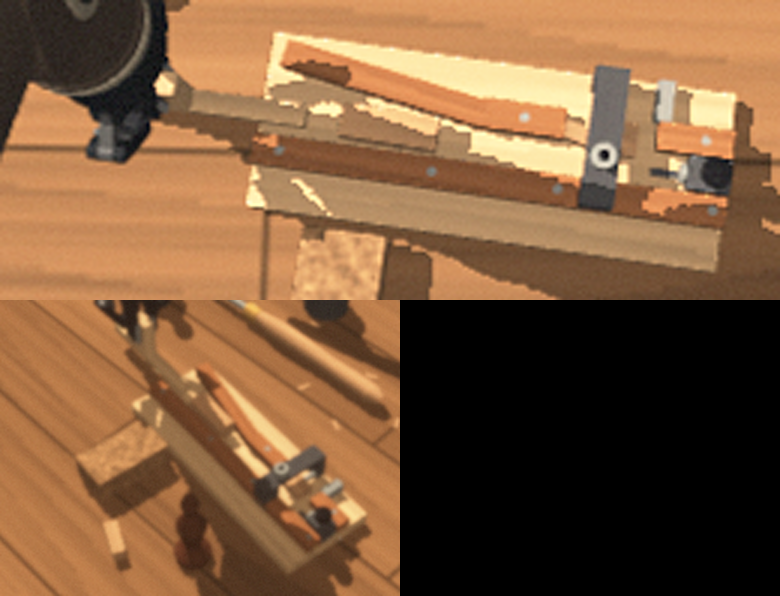

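Nose at crop (305,115), blank rear at (338,125): they line up along the channel with about 24 mm between them. I'm starting the feed and steering towards the straight fence.

drive_tool(
  commands=[
    {"rotation": [0, 0, 0], "linear": [-5, 0, 0], "hand": -1},
    {"rotation": [0, 0, 0], "linear": [-10, 0, 0], "hand": -1},
    {"rotation": [0, 0, 0], "linear": [-15, 0, 0], "hand": -1},
    {"rotation": [0, 0, 0], "linear": [-19, 0, 0], "hand": -1},
    {"rotation": [0, 0, 0], "linear": [-22, 0, 0], "hand": -1},
    {"rotation": [0, 0, 0], "linear": [-25, 0, 0], "hand": -1},
    {"rotation": [0, 0, 0], "linear": [-28, -0.5, 0], "hand": -1},
    {"rotation": [0, 0, 0], "linear": [-32, -1, 0], "hand": -1},
    {"rotation": [0, 0, 0], "linear": [-36, -1.5, 0], "hand": -1},
    {"rotation": [0, 0, 0], "linear": [-40, -2, 0], "hand": -1},
    {"rotation": [0, 0, 0], "linear": [-44, -2.5, 0], "hand": -1},
    {"rotation": [0, 0, 0], "linear": [-48, -3, 0], "hand": -1},
    {"rotation": [0, 0, 0], "linear": [-52, -3.5, 0], "hand": -1},
    {"rotation": [0, 0, 0], "linear": [-56, -4, 0], "hand": -1},
    {"rotation": [0, 0, 0], "linear": [-60, -4.5, 0], "hand": -1},
    {"rotation": [0, 0, 0], "linear": [-64, -5, 0], "hand": -1},
    {"rotation": [0, 0, 0], "linear": [-68, -5.5, 0], "hand": -1},
    {"rotation": [0, 0, 0], "linear": [-72, -6, 0], "hand": -1},
  ],
)

```text
clock: 5.58
tool_pos: [0.563, 0.1105, 0.1264]
ee_rot: [3.141, -0.0, 1.452]
ft_force: [0.6, -0.7, -0.9]
gripper_width: 0.0172
grip_force: 61.1
```

```bash
python3 - <<'E'
from h import *
im,p=snap('top','t3'); s=robot.state(); print(s['clock'],s['ft_force'],s['ft_force'][:2]@JX,tojig(s['tool_pos']),s['tool_pos'])
for q in [(387.3,242),(396.7,242),(404,242)]: print(tojig(onz(p,q,.03)),tojig(onz(p,q,.048)))
cv2.imwrite('pics/c3.png',cv2.resize(im[190:280,230:430][:,:,::-1],(800,360),interpolation=cv2.INTER_CUBIC))
E
```

```text
5.6333 [-0.90037655 -1.49113627 -1.0501545 ] 1.5872550432782853 [-188.17891184   -1.15126534] [0.56283796 0.10949148 0.12641897]
[92.11583151 -0.68309202] [90.10416896 -3.4321514 ]
[111.88574509   2.07351378] [109.49784543  -0.72800599]
[127.22793416   4.21263556] [124.5480605   1.3704066]
```

View pics/c3.png

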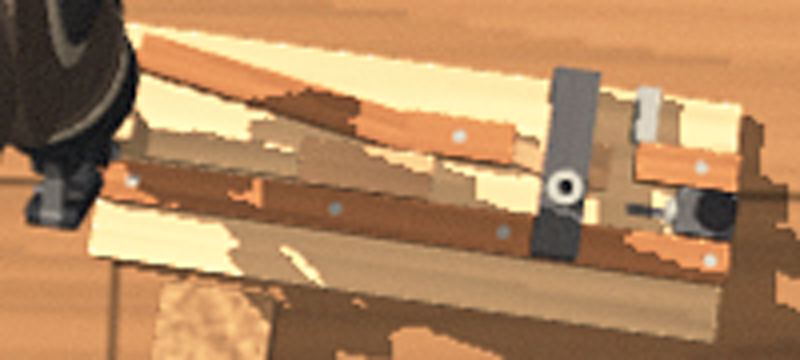

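drive_tool(
  commands=[
    {"rotation": [0, 0, 0], "linear": [-4, 0, 0], "hand": -1},
    {"rotation": [0, 0, 0], "linear": [-8, 0, 0], "hand": -1},
    {"rotation": [0, 0, 0], "linear": [-12, 0, 0], "hand": -1},
    {"rotation": [0, 0, 0], "linear": [-16, 0, 0], "hand": -1},
    {"rotation": [0, 0, 0], "linear": [-20, 0, 0], "hand": -1},
    {"rotation": [0, 0, 0], "linear": [-23, 0, 0], "hand": -1},
    {"rotation": [0, 0, 0], "linear": [-26, 0, 0], "hand": -1},
    {"rotation": [0, 0, 0], "linear": [-29, 0, 0], "hand": -1},
    {"rotation": [0, 0, 0], "linear": [-32, 0, 0], "hand": -1},
    {"rotation": [0, 0, 0], "linear": [-35, 0, 0], "hand": -1},
    {"rotation": [0, 0, 0], "linear": [-38, 0, 0], "hand": -1},
    {"rotation": [0, 0, 0], "linear": [-41, 0, 0], "hand": -1},
    {"rotation": [0, 0, 0], "linear": [-44, 0, 0], "hand": -1},
  ],
)

```text
clock: 6.72
tool_pos: [0.5578, 0.067, 0.1264]
ee_rot: [-3.142, -0.0, 1.452]
ft_force: [-0.3, 0.4, -0.6]
gripper_width: 0.0172
grip_force: 61.1
```

```bash
cat >> h.py <<'E'
def rep():
    s=robot.state(); j=tojig(s['tool_pos']); print('t',s['clock'],'F',s['ft_force'].round(2),'feed reaction',(-s['ft_force'][:2]@JX).round(2),'lat',(s['ft_force'][:2]@JN).round(2),'nose',(j[0]+105).round(2),'front',(j[0]+175).round(2),'y',j[1].round(2),'z',s['tool_pos'][2].round(4),'rot',s['ee_rot'].round(3),'w',s['gripper_width'])
E
python3 -c "
from h import *
rep()"
```

```text
t 6.7167 F [-0.35  0.43 -0.55] feed reaction 0.39 lat -0.4 nose -40.36 front 29.64 y -1.1 z 0.1264 rot [-3.142 -0.     1.452] w 0.017182961301542204
```

drive_tool(
  commands=[
    {"rotation": [0, 0, 0], "linear": [-2, 0, 0], "hand": -1},
    {"rotation": [0, 0, 0], "linear": [-4, 0, 0], "hand": -1},
    {"rotation": [0, 0, 0], "linear": [-6, 0, 0], "hand": -1},
    {"rotation": [0, 0, 0], "linear": [-8, 0, 0], "hand": -1},
    {"rotation": [0, 0, 0], "linear": [-10, 0, 0], "hand": -1},
    {"rotation": [0, 0, 0], "linear": [-12, 0, 0], "hand": -1},
    {"rotation": [0, 0, 0], "linear": [-14, 0, 0], "hand": -1},
    {"rotation": [0, 0, 0], "linear": [-16, 0, 0], "hand": -1},
  ],
)

```text
clock: 7.38
tool_pos: [0.5562, 0.0526, 0.1266]
ee_rot: [3.141, -0.002, 1.453]
ft_force: [-0.4, 4.6, 0.9]
gripper_width: 0.0177
grip_force: 61.4
```

```bash
python3 -c "
from h import *
rep()"
```

```text
t 7.3833 F [-0.39  4.56  0.9 ] feed reaction 4.48 lat -0.92 nose -25.9 front 44.1 y -1.03 z 0.1266 rot [ 3.141e+00 -2.000e-03  1.453e+00] w 0.01772494432081555
```

drive_tool(
  commands=[
    {"rotation": [0, 0, 0], "linear": [-2, 0, 0], "hand": -1},
    {"rotation": [0, 0, 0], "linear": [-4, 0, 0], "hand": -1},
    {"rotation": [0, 0, 0], "linear": [-6, 0, 0], "hand": -1},
    {"rotation": [0, 0, 0], "linear": [-8, 0, 0], "hand": -1},
    {"rotation": [0, 0, 0], "linear": [-10, 0, 0], "hand": -1},
    {"rotation": [0, 0, 0], "linear": [-12, 0, 0], "hand": -1},
    {"rotation": [0, 0, 0], "linear": [-14, 0, 0], "hand": -1},
    {"rotation": [0, 0, 0], "linear": [-16, 0, 0], "hand": -1},
    {"rotation": [0, 0, 0], "linear": [-18, 0, 0], "hand": -1},
    {"rotation": [0, 0, 0], "linear": [-20, 0, 0], "hand": -1},
    {"rotation": [0, 0, 0], "linear": [-22, 0, 0], "hand": -1},
    {"rotation": [0, 0, 0], "linear": [-24, 0, 0], "hand": -1},
  ],
)

```text
clock: 8.38
tool_pos: [0.5531, 0.0274, 0.1264]
ee_rot: [-3.142, -0.0, 1.452]
ft_force: [-0.1, 4.4, 0.1]
gripper_width: 0.0174
grip_force: 61.3
```

```bash
python3 - <<'E'
from h import *
rep()
im,p=snap('top','t4')
cv2.imwrite('pics/c4.png',cv2.resize(im[195:270,320:430][:,:,::-1],(792,540),interpolation=cv2.INTER_CUBIC))
E
```

```text
t 8.3833 F [-0.1   4.4   0.09] feed reaction 4.35 lat -0.62 nose -0.46 front 69.54 y -1.14 z 0.1264 rot [-3.142 -0.     1.452] w 0.017438242607509296
```

View pics/c4.png

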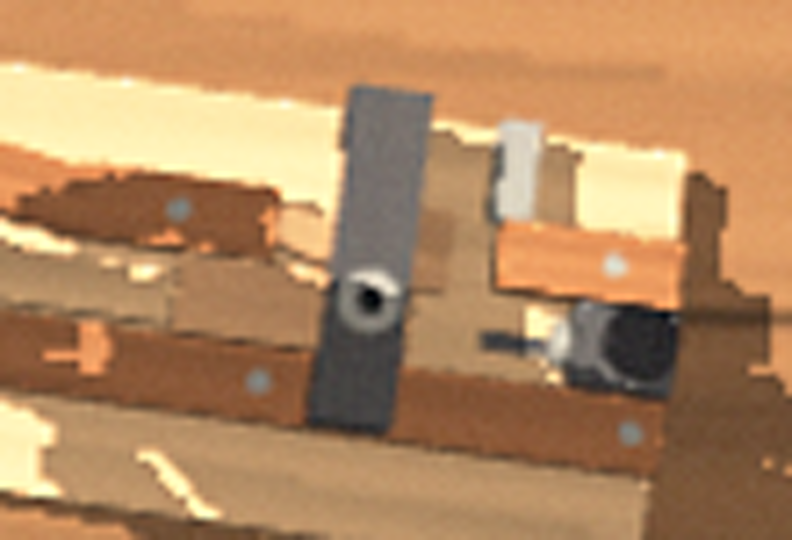

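drive_tool(
  commands=[
    {"rotation": [0, 0, 0], "linear": [-2, 0, 0], "hand": -1},
    {"rotation": [0, 0, 0], "linear": [-4, 0, 0], "hand": -1},
    {"rotation": [0, 0, 0], "linear": [-6, 0, 0], "hand": -1},
    {"rotation": [0, 0, 0], "linear": [-8, 0, 0], "hand": -1},
    {"rotation": [0, 0, 0], "linear": [-9, 0, 0], "hand": -1},
    {"rotation": [0, 0, 0], "linear": [-10, 0, 0], "hand": -1},
  ],
)

```text
clock: 8.93
tool_pos: [0.5518, 0.0173, 0.1263]
ee_rot: [-3.141, 0.0, 1.452]
ft_force: [1.1, 4.6, -0.7]
gripper_width: 0.0171
grip_force: 61.3
```

drive_tool(
  commands=[
    {"rotation": [0, 0, 0], "linear": [-1, 0, 0], "hand": -1},
    {"rotation": [0, 0, 0], "linear": [-2, 0, 0], "hand": -1},
    {"rotation": [0, 0, 0], "linear": [-3, 0, 0], "hand": -1},
  ],
)

```text
clock: 9.18
tool_pos: [0.5515, 0.0145, 0.1264]
ee_rot: [-3.141, 0.0, 1.452]
ft_force: [-0.1, 3.4, 1.0]
gripper_width: 0.0175
grip_force: 61.3
```

drive_tool(
  commands=[
    {"rotation": [0, 0, 0], "linear": [-1, 0, 0], "hand": -1},
    {"rotation": [0, 0, 0], "linear": [-2, 0, 0], "hand": -1},
    {"rotation": [0, 0, 0], "linear": [-3, 0, 0], "hand": -1},
  ],
)

```text
clock: 9.43
tool_pos: [0.5511, 0.0115, 0.1263]
ee_rot: [-3.141, 0.0, 1.452]
ft_force: [-0.5, 4.0, 0.3]
gripper_width: 0.0176
grip_force: 61.3
```

drive_tool(
  commands=[
    {"rotation": [0, 0, 0], "linear": [-1, 0, 0], "hand": -1},
    {"rotation": [0, 0, 0], "linear": [-2, 0, 0], "hand": -1},
  ],
)

```text
clock: 9.6
tool_pos: [0.5509, 0.0095, 0.1263]
ee_rot: [-3.141, 0.0, 1.452]
ft_force: [-0.3, 3.7, -0.2]
gripper_width: 0.0174
grip_force: 61.3
```

```bash
python3 - <<'E'
from h import *
rep()
im,p=snap('top','t5')
cv2.imwrite('pics/c5.png',cv2.resize(im[220:265,360:426][:,:,::-1],(792,540),interpolation=cv2.INTER_CUBIC))
E
```

```text
t 9.6 F [-0.31  3.67 -0.25] feed reaction 3.61 lat -0.74 nose 17.55 front 87.55 y -1.17 z 0.1263 rot [-3.141  0.     1.452] w 0.017390279604615786
```

View pics/c5.png

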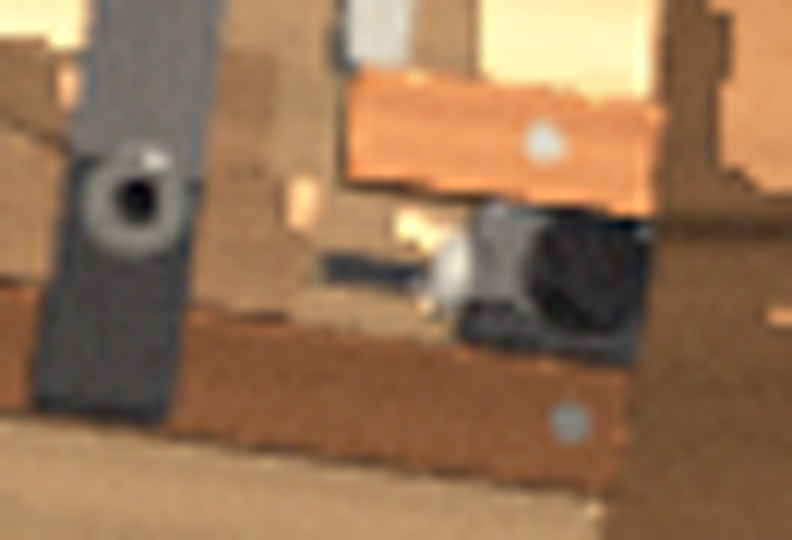

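drive_tool(
  commands=[
    {"rotation": [0, 0, 0], "linear": [-1, 0, 0], "hand": -1},
    {"rotation": [0, 0, 0], "linear": [-2, 0, 0], "hand": -1},
    {"rotation": [0, 0, 0], "linear": [-3, 0, 0], "hand": -1},
  ],
)

```text
clock: 9.9
tool_pos: [0.5506, 0.0065, 0.1264]
ee_rot: [-3.141, 0.0, 1.452]
ft_force: [-1.5, 4.0, -0.0]
gripper_width: 0.0173
grip_force: 61.3
```

drive_tool(
  commands=[
    {"rotation": [0, 0, 0], "linear": [-1, 0, 0], "hand": -1},
    {"rotation": [0, 0, 0], "linear": [-2, 0, 0], "hand": -1},
  ],
)

```text
clock: 10.07
tool_pos: [0.5503, 0.0045, 0.1264]
ee_rot: [-3.141, 0.0, 1.452]
ft_force: [-1.1, 3.8, 0.4]
gripper_width: 0.0178
grip_force: 61.3
```

drive_tool(
  commands=[
    {"rotation": [0, 0, 0], "linear": [-1, 0, 0], "hand": -1},
    {"rotation": [0, 0, 0], "linear": [-2, 0, 0], "hand": -1},
  ],
)

```text
clock: 10.23
tool_pos: [0.5501, 0.0026, 0.1264]
ee_rot: [-3.141, -0.0, 1.452]
ft_force: [-1.3, 3.6, 0.8]
gripper_width: 0.0171
grip_force: 61.3
```

drive_tool(
  commands=[
    {"rotation": [0, 0, 0], "linear": [-1, 0, 0], "hand": -1},
    {"rotation": [0, 0, 0], "linear": [-2, 0, 0], "hand": -1},
    {"rotation": [0, 0, 0], "linear": [-3, 0, 0], "hand": -1},
  ],
)

```text
clock: 10.48
tool_pos: [0.5497, -0.0004, 0.1263]
ee_rot: [-3.141, -0.0, 1.452]
ft_force: [-0.7, 4.1, 0.7]
gripper_width: 0.017
grip_force: 61.3
```

drive_tool(
  commands=[
    {"rotation": [0, 0, 0], "linear": [-1, 0, 0], "hand": -1},
    {"rotation": [0, 0, 0], "linear": [-2, 0, 0], "hand": -1},
  ],
)

```text
clock: 10.65
tool_pos: [0.5495, -0.0024, 0.1264]
ee_rot: [-3.141, -0.0, 1.452]
ft_force: [-0.9, 3.8, 0.4]
gripper_width: 0.0174
grip_force: 61.3
```

drive_tool(
  commands=[
    {"rotation": [0, 0, 0], "linear": [-1, 0, 0], "hand": -1},
    {"rotation": [0, 0, 0], "linear": [-2, 0, 0], "hand": -1},
  ],
)

```text
clock: 10.82
tool_pos: [0.5492, -0.0044, 0.1264]
ee_rot: [-3.141, -0.0, 1.452]
ft_force: [-1.9, 3.1, -0.4]
gripper_width: 0.0171
grip_force: 61.3
```

drive_tool(
  commands=[
    {"rotation": [0, 0, 0], "linear": [-1, 0, 0], "hand": -1},
    {"rotation": [0, 0, 0], "linear": [-2, 0, 0], "hand": -1},
    {"rotation": [0, 0, 0], "linear": [-2, 0, 0], "hand": -1},
  ],
)

```text
clock: 11.07
tool_pos: [0.549, -0.0066, 0.1264]
ee_rot: [3.142, 0.0, 1.452]
ft_force: [0.1, 1.1, -1.2]
gripper_width: 0.0172
grip_force: 61.2
```

drive_tool(
  commands=[
    {"rotation": [0, 0, 0], "linear": [-1, 0, 0], "hand": -1},
    {"rotation": [0, 0, 0], "linear": [-1.5, 0, 0], "hand": -1},
    {"rotation": [0, 0, 0], "linear": [-1.5, 0, 0], "hand": -1},
  ],
)

```text
clock: 11.32
tool_pos: [0.5489, -0.0079, 0.1264]
ee_rot: [-3.142, 0.0, 1.452]
ft_force: [-1.1, 3.6, -0.8]
gripper_width: 0.0173
grip_force: 61.3
```

drive_tool(
  commands=[
    {"rotation": [0, 0, 0], "linear": [-0.7, 0, 0], "hand": -1},
    {"rotation": [0, 0, 0], "linear": [-1.4, 0, 0], "hand": -1},
  ],
)

```text
clock: 11.48
tool_pos: [0.5487, -0.0091, 0.1264]
ee_rot: [-3.142, -0.0, 1.452]
ft_force: [-1.6, 3.7, 0.4]
gripper_width: 0.0178
grip_force: 61.3
```

drive_tool(
  commands=[
    {"rotation": [0, 0, 0], "linear": [-0.7, 0, 0], "hand": -1},
    {"rotation": [0, 0, 0], "linear": [-1.4, 0, 0], "hand": -1},
  ],
)

```text
clock: 11.65
tool_pos: [0.5485, -0.0106, 0.1264]
ee_rot: [-3.142, -0.0, 1.452]
ft_force: [-1.3, 4.1, -0.3]
gripper_width: 0.0177
grip_force: 61.3
```

```bash
python3 -c "
from h import *
rep()"
```

```text
t 11.65 F [-1.3   4.14 -0.34] feed reaction 3.96 lat -1.78 nose 37.75 front 107.75 y -1.12 z 0.1264 rot [-3.142 -0.     1.452] w 0.017650568437748742
```

drive_tool(
  commands=[
    {"rotation": [0, 0, 0], "linear": [-0.7, 0, 0], "hand": -1},
    {"rotation": [0, 0, 0], "linear": [-1.4, 0, 0], "hand": -1},
  ],
)

```text
clock: 11.82
tool_pos: [0.5484, -0.012, 0.1264]
ee_rot: [-3.142, -0.0, 1.452]
ft_force: [-1.7, 3.7, -0.3]
gripper_width: 0.0174
grip_force: 61.3
```

drive_tool(
  commands=[
    {"rotation": [0, 0, 0], "linear": [-0.5, 0, 0], "hand": -1},
    {"rotation": [0, 0, 0], "linear": [-1, 0, 0], "hand": -1},
  ],
)

```text
clock: 11.98
tool_pos: [0.5483, -0.013, 0.1264]
ee_rot: [3.142, -0.0, 1.452]
ft_force: [-0.7, 3.2, -1.5]
gripper_width: 0.0173
grip_force: 61.3
```

drive_tool(
  commands=[
    {"rotation": [0, 0, 0], "linear": [-0.5, 0, 0], "hand": -1},
    {"rotation": [0, 0, 0], "linear": [-1, 0, 0], "hand": -1},
  ],
)

```text
clock: 12.15
tool_pos: [0.5482, -0.0139, 0.1264]
ee_rot: [3.142, -0.0, 1.452]
ft_force: [-0.7, 3.3, 0.6]
gripper_width: 0.0173
grip_force: 61.3
```

```bash
python3 - <<'E'
from h import *
rep()
im,p=snap('top','t6'); old,_=load('t5'); old=old[:,:,::-1]
for x in range(84,130,2):
    q=proj(p,fromjig(x,-3,.040))[0]; f=lambda I:cv2.getRectSubPix(np.ascontiguousarray(I[:,:,::-1]),(1,1),(float(q[0]),float(q[1])))[0,0].tolist()
    print(x,q.round(1),f(old),f(im))
E
```

```text
t 12.15 F [-0.7   3.29  0.61] feed reaction 3.19 lat -1.08 nose 41.12 front 111.12 y -1.11 z 0.1264 rot [ 3.142 -0.     1.452] w 0.01726012745750476
84 [383.9 241.9] [87, 122, 166] [85, 120, 164]
86 [384.9 242. ] [83, 123, 159] [84, 118, 163]
88 [385.8 242.2] [85, 114, 139] [83, 119, 163]
90 [386.8 242.3] [72, 85, 98] [83, 119, 162]
92 [387.7 242.4] [66, 71, 80] [85, 120, 164]
94 [388.7 242.6] [66, 72, 80] [84, 120, 163]
96 [389.6 242.7] [67, 73, 82] [85, 120, 163]
98 [390.6 242.8] [67, 74, 82] [82, 117, 160]
100 [391.5 243. ] [64, 71, 77] [82, 116, 159]
102 [392.5 243.1] [63, 68, 74] [84, 119, 161]
104 [393.4 243.2] [78, 83, 92] [83, 118, 160]
106 [394.3 243.3] [106, 114, 127] [80, 116, 160]
108 [395.3 243.5] [133, 144, 158] [80, 113, 152]
110 [396.2 243.6] [159, 174, 185] [88, 107, 127]
112 [397.2 243.7] [164, 180, 189] [101, 110, 115]
114 [398.1 243.9] [137, 149, 157] [88, 95, 98]
116 [399.1 244. ] [105, 111, 118] [56, 59, 63]
118 [400.  244.1] [96, 100, 105] [60, 60, 64]
120 [401.  244.3] [94, 98, 103] [66, 67, 70]
122 [401.9 244.4] [89, 93, 96] [62, 64, 68]
124 [402.9 244.5] [90, 95, 99] [64, 66, 70]
126 [403.8 244.6] [65, 67, 71] [49, 47, 50]
128 [404.8 244.8] [35, 35, 38] [30, 29, 31]
```

drive_tool(
  commands=[
    {"rotation": [0, 0, 0], "linear": [-0.5, 0, 0], "hand": -1},
    {"rotation": [0, 0, 0], "linear": [-1, 0, 0], "hand": -1},
  ],
)

```text
clock: 12.37
tool_pos: [0.5481, -0.0147, 0.1264]
ee_rot: [3.142, -0.0, 1.452]
ft_force: [-0.5, 5.7, 0.1]
gripper_width: 0.0171
grip_force: 61.3
```

drive_tool(
  commands=[
    {"rotation": [0, 0, 0], "linear": [-0.5, 0, 0], "hand": -1},
    {"rotation": [0, 0, 0], "linear": [-1, 0, 0], "hand": -1},
  ],
)

```text
clock: 12.53
tool_pos: [0.548, -0.0154, 0.1264]
ee_rot: [-3.142, -0.001, 1.452]
ft_force: [-1.1, 5.9, 1.4]
gripper_width: 0.0171
grip_force: 61.4
```

drive_tool(
  commands=[
    {"rotation": [0, 0, 0], "linear": [-0.4, 0, 0], "hand": -1},
    {"rotation": [0, 0, 0], "linear": [-0.8, 0, 0], "hand": -1},
  ],
)

```text
clock: 12.7
tool_pos: [0.5479, -0.0161, 0.1264]
ee_rot: [-3.142, -0.001, 1.452]
ft_force: [-0.4, 5.3, 0.7]
gripper_width: 0.0171
grip_force: 61.4
```

drive_tool(
  commands=[
    {"rotation": [0, 0, 0], "linear": [-0.3, 0, 0], "hand": -1},
    {"rotation": [0, 0, 0], "linear": [-0.6, 0, 0], "hand": -1},
  ],
)

```text
clock: 12.87
tool_pos: [0.5478, -0.0165, 0.1265]
ee_rot: [-3.142, -0.001, 1.452]
ft_force: [-1.1, 6.1, 2.5]
gripper_width: 0.0173
grip_force: 61.4
```

drive_tool(
  commands=[
    {"rotation": [0, 0, 0], "linear": [-0.3, 0, 0], "hand": -1},
    {"rotation": [0, 0, 0], "linear": [-0.6, 0, 0], "hand": -1},
  ],
)

```text
clock: 13.03
tool_pos: [0.5478, -0.0166, 0.1265]
ee_rot: [-3.141, -0.002, 1.453]
ft_force: [-0.9, 8.1, 2.9]
gripper_width: 0.0175
grip_force: 61.5
```

drive_tool(
  commands=[
    {"rotation": [0, 0, 0], "linear": [-0.3, 0, 0], "hand": -1},
    {"rotation": [0, 0, 0], "linear": [-0.5, 0, 0], "hand": -1},
  ],
)

```text
clock: 13.2
tool_pos: [0.5478, -0.0167, 0.1266]
ee_rot: [-3.141, -0.002, 1.453]
ft_force: [-0.8, 9.4, 2.2]
gripper_width: 0.0176
grip_force: 61.6
```

drive_tool(
  commands=[
    {"rotation": [0, 0, 0], "linear": [-0.3, 0, 0], "hand": -1},
    {"rotation": [0, 0, 0], "linear": [-0.6, 0, 0], "hand": -1},
    {"rotation": [0, 0, 0], "linear": [-0.6, 0, 0], "hand": -1},
  ],
)

```text
clock: 13.45
tool_pos: [0.5478, -0.0168, 0.1266]
ee_rot: [-3.141, -0.003, 1.453]
ft_force: [-0.1, 10.7, 2.5]
gripper_width: 0.0172
grip_force: 61.6
```

```bash
python3 -c "
from h import *
rep()
im,p=snap('top','t7')"
```

```text
t 13.45 F [-0.13 10.73  2.51] feed reaction 10.64 lat -1.4 nose 44.04 front 114.04 y -1.15 z 0.1266 rot [-3.141e+00 -3.000e-03  1.453e+00] w 0.017196817701173435
```

Solid contact at about 10.7 N: the spring travel is used up, and the last commands gave only about 0.1 mm of motion. I'm drawing the stick straight back.

drive_tool(
  commands=[
    {"rotation": [0, 0, 0], "linear": [1, 0, 0], "hand": -1},
    {"rotation": [0, 0, 0], "linear": [2.5, 0, 0], "hand": -1},
    {"rotation": [0, 0, 0], "linear": [4, 0, 0], "hand": -1},
    {"rotation": [0, 0, 0], "linear": [8, 0, 0], "hand": -1},
    {"rotation": [0, 0, 0], "linear": [15, 0, 0], "hand": -1},
    {"rotation": [0, 0, 0], "linear": [25, 0, 0], "hand": -1},
    {"rotation": [0, 0, 0], "linear": [40, 0, 0], "hand": -1},
    {"rotation": [0, 0, 0], "linear": [60, 0, 0], "hand": -1},
    {"rotation": [0, 0, 0], "linear": [85, 0, 0], "hand": -1},
    {"rotation": [0, 0, 0], "linear": [110, 0, 0], "hand": -1},
    {"rotation": [0, 0, 0], "linear": [140, 0, 0], "hand": -1},
    {"rotation": [0, 0, 0], "linear": [170, 0, 0], "hand": -1},
    {"rotation": [0, 0, 0], "linear": [200, 0, 0], "hand": -1},
    {"rotation": [0, 0, 0], "linear": [230, 0, 0], "hand": -1},
    {"rotation": [0, 0, 0], "linear": [255, 0, 0], "hand": -1},
    {"rotation": [0, 0, 0], "linear": [260, 0, -15], "hand": -1},
    {"rotation": [0, 0, 0], "linear": [260, 0, -25], "hand": -1},
    {"rotation": [0, 0, 0], "linear": [260, 0, -25], "hand": -1},
  ],
)

```text
clock: 15.0
tool_pos: [0.5793, 0.24, 0.1534]
ee_rot: [3.139, -0.001, 1.453]
ft_force: [0.1, -0.6, -1.2]
gripper_width: 0.0172
grip_force: 61.0
```

```bash
python3 - <<'E'
from h import *
rep()
im,p=snap('top','t8'); old,_=load('t7'); old=old[:,:,::-1]
for x in range(100,124,2):
    q=proj(p,fromjig(x,-3,.040))[0]; f=lambda I:cv2.getRectSubPix(np.ascontiguousarray(I[:,:,::-1]),(1,1),(float(q[0]),float(q[1])))[0,0].tolist()
    print(x,f(old),f(im))
a=cv2.resize(im[195:270,320:430][:,:,::-1],(440,300),interpolation=cv2.INTER_CUBIC);b=cv2.resize(old[195:270,320:430][:,:,::-1],(440,300),interpolation=cv2.INTER_CUBIC)
cv2.imwrite('pics/c8.png',np.vstack([b,a]))
delta([.5214,.2936,.145],np.radians(102.1));delta([.5214,.2936,.1052],np.radians(102.1))
E
```

```text
t 15.0 F [ 0.11 -0.59 -1.16] feed reaction -0.57 lat 0.18 nose -214.72 front -144.72 y -0.27 z 0.1534 rot [ 3.139e+00 -1.000e-03  1.453e+00] w 0.017245890581363114
100 [84, 120, 161] [134, 196, 246]
102 [82, 118, 160] [136, 198, 247]
104 [82, 118, 159] [136, 197, 246]
106 [83, 119, 160] [137, 199, 246]
108 [83, 118, 160] [137, 201, 247]
110 [83, 118, 158] [131, 190, 240]
112 [87, 115, 145] [107, 144, 192]
114 [96, 110, 119] [96, 109, 121]
116 [68, 74, 76] [98, 102, 106]
118 [60, 59, 63] [102, 106, 114]
120 [65, 66, 70] [102, 109, 114]
122 [65, 66, 70] [106, 110, 115]
linear mm [ 47.6 -63.8   7.4] rotvec [ 2.300e-03 -2.000e-04 -3.306e-01]
linear mm [ 47.5 -63.9  47.2] rotvec [ 2.300e-03 -2.000e-04 -3.306e-01]
```

View pics/c8.png

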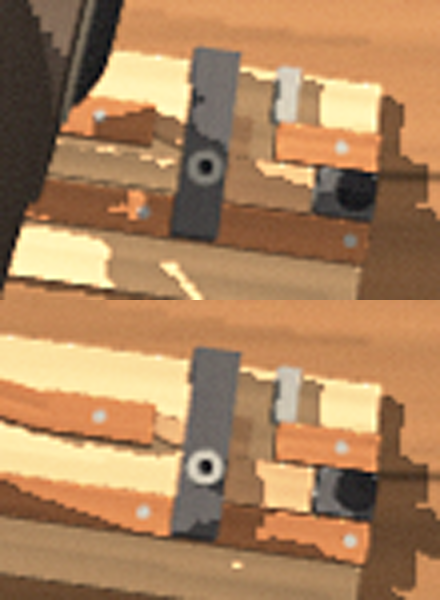

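The blank's front edge is still at x≈112 mm on the tip, and the stop and knob haven't moved. Next I lay the stick down at its old spot, clear of the jig.

drive_tool(
  commands=[
    {"rotation": [0, 0, -0.1], "linear": [15, -20, 0], "hand": -1},
    {"rotation": [0, 0, -0.2], "linear": [30, -40, 0], "hand": -1},
    {"rotation": [0, 0, -0.3], "linear": [42, -57, 4], "hand": -1},
    {"rotation": [0, 0, -0.33], "linear": [47.5, -64, 8], "hand": -1},
    {"rotation": [0, 0, -0.33], "linear": [47.5, -64, 20], "hand": -1},
    {"rotation": [0, 0, -0.33], "linear": [47.5, -64, 32], "hand": -1},
    {"rotation": [0, 0, -0.33], "linear": [47.5, -64, 40], "hand": -1},
    {"rotation": [0, 0, -0.33], "linear": [47.5, -64, 44], "hand": -1},
    {"rotation": [0, 0, -0.33], "linear": [47.5, -64, 46.5], "hand": -1},
    {"rotation": [0, 0, -0.33], "linear": [47.5, -64, 47.5], "hand": -1},
    {"rotation": [0, 0, -0.33], "linear": [47.5, -64, 47.5], "hand": -1},
  ],
)

```text
clock: 15.97
tool_pos: [0.5214, 0.2922, 0.1045]
ee_rot: [-3.141, 0.001, 1.779]
ft_force: [-1.2, -3.5, 6.8]
gripper_width: 0.0175
grip_force: 62.2
```

drive_tool(
  commands=[
    {"rotation": [0, 0, 0], "linear": [0, 0, -0.5], "hand": 0},
    {"rotation": [0, 0, 0], "linear": [0, 0, -0.5], "hand": 0.5},
    {"rotation": [0, 0, 0], "linear": [0, 0, -0.5], "hand": 1},
    {"rotation": [0, 0, 0], "linear": [0, 0, -0.5], "hand": 1},
    {"rotation": [0, 0, 0], "linear": [0, 0, -0.5], "hand": 1},
    {"rotation": [0, 0, 0], "linear": [0, 0, -0.5], "hand": 1},
    {"rotation": [0, 0, 0], "linear": [0, 0, -0.5], "hand": 1},
    {"rotation": [0, 0, 0], "linear": [0, 0, -0.5], "hand": 1},
    {"rotation": [0, 0, 0], "linear": [0, 0, -20], "hand": 1},
    {"rotation": [0, 0, 0], "linear": [0, 0, -50], "hand": 1},
    {"rotation": [0, 0, 0], "linear": [0, 0, -90], "hand": 1},
    {"rotation": [0, 0, 0], "linear": [0, 0, -130], "hand": 1},
    {"rotation": [0, 0, 0], "linear": [0, 0, -160], "hand": 1},
    {"rotation": [0, 0, 0], "linear": [0, 0, -160], "hand": 1},
  ],
)

```text
clock: 17.13
tool_pos: [0.5231, 0.2949, 0.2709]
ee_rot: [3.132, -0.004, 1.781]
ft_force: [1.6, 0.0, 0.2]
gripper_width: 0.0855
grip_force: 0.0
```

```bash
python3 - <<'E'
from h import *
im,p=snap('wrist','w9'); t,pt=snap('top','t9'); s=robot.state(); print(s['clock'],s['tool_pos'],s['gripper_width'])
cv2.imwrite('pics/c9.png',np.vstack([cv2.resize(im[80:400][:,:,::-1],(480,240)),cv2.resize(t[185:285,240:440][:,:,::-1],(480,240),interpolation=cv2.INTER_CUBIC)]))
E
```

```text
17.2333 [0.5208941  0.29428413 0.26537741] 0.08571742566906757
```

View pics/c9.png

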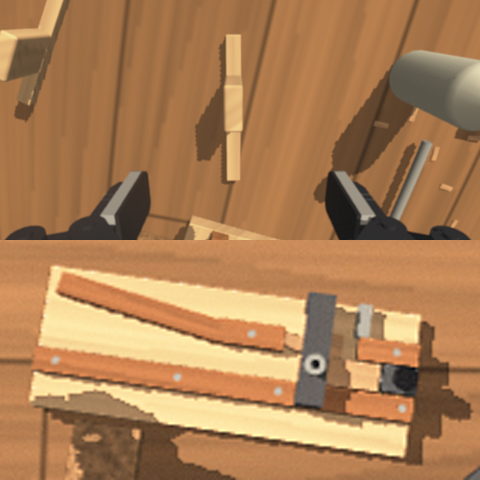

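The stick lies flat on the bench (upper view, handle at (233,105)), clear of the jig. In the lower view the blank emerges past the bridge at (362,375), bearing on the stop, and nothing else is disturbed. The gripper is open and clear, so I'm handing in.

```bash
python3 -c "
from bench import robot
print(robot.hand_in())"
```

```text
the job is handed in; nothing more can be done
None
```

The blank is pressed home on the stop's sprung tip at about 10.7 N with no visible shift of the stop, the stick lies flat on the bench clear of the jig, and the job was handed in at about 17 s on the robot's clock; no verdict came back.

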